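# Load the shaped money boxes into their printing nests

### The arm

A 6-joint arm with a two-finger parallel gripper is mounted at the origin on the work surface. World frame = base frame: x ahead of the robot, y to its left, z up, the work surface at z = 0. Lengths are in m, angles in rad, forces in N, time in s.
With the tool pointing down it reaches from about 0.35 to 1 m from the base axis. Payload 7.1 kg.
Tool frame: the origin (TCP) lies midway between the tips of the shut fingers; the grasp point (between the pads) lies 19 mm behind it (tcp_to_grasp is the distance from the TCP to the grasp point, in m); z points along the fingers, y is the line along which they close (so a half turn about z gives the same grasp; the last joint's range is limited). The gripper opens to 85 mm and grips with 20 to 120 N. Pads are 22 mm wide; open, the fingers measure 114 mm over their backs; the gripper's body (76 mm by 85 mm) begins 54 mm behind the grasp point. The pads swing forward as they close: fully open they stand 13 mm farther back than shut.
Start: joints at [1.201, 0.423, 1.63, -0, 1.089, -0.019], TCP at [0.215, 0.587, 0.2] pointing down, gripper open.
Joint ranges: [-3, 3], [-0.9, 2.11], [0.09, 2.58], [-1.31, 4.45], [0.11, 2.69], [-2.54, 2.54]. Speed limits (rad/s): [2.39, 2.39, 3.01, 3.14, 3.14, 3.14].

### API

Orientations are given as [roll, pitch, yaw] about the fixed x, y, z axes, in that order (R = Rz(yaw) Ry(pitch) Rx(roll)).
In Python, from bench import * gives the robot as it stands.
- The arm moves only by the tool apply_moves, never from a script. Its argument "motion" is one flat list of numbers, 5 for each row, row after row: the finger opening in mm, from 0 to 85.4, then the shift along the world's x, y, z as a fraction of full scale, then the turn about the world's z as a fraction of full scale. A call has 1 to 20 rows; each row shifts and turns the commanded pose from where the row before left it; what a row does not reach is not made up. Full scale, the value 1, is 0.02 m for a shift and pi rad for a turn. A row lasts 1/10 s, in which the tool goes at most 50 mm and 8.59 degrees, less where a joint would pass 70% of its speed; a pose out of reach is approached as far as the arm can. A call with a number of a shift or a turn outside -1 to 1 is refused whole. A call with a gripper value outside its range is refused whole. The fingers move at their own pace and stop on an object; "force" is the grip in N (left out, the last holds). Time passes only in rows, so rows that do not move let the fingers close. It gives the time, the measured TCP pose, the force, the opening and the grip force at its end, in the units of the state.
- observe(): the state, without advancing time (a new reading comes with each control period).
- grab_frame(name): name is "scene" or "top" or "wrist"; returns a dict with "frame" (400x640x3 uint8, red, green, blue), "fx", "fy", "cx", "cy" (pixels), "k1" (the pictures are not rectified: a ray, as slopes to the right and down, at radius r is drawn at 1 + k1 r^2 times it, then the intrinsics apply), "world_to_cam" (4x4, takes a point from world to camera coordinates). Camera axes: x right, y down, z forward; pixel columns grow to the right and rows downward; lengths in m; the calibration is good to about 2 mm. A picture is of the moment at which its call begins. There is no depth.
- sign_off(): hands the job in; it is judged then, once.
The state is a dict: "time_s": time; "q": joint angles; "joint_vel": joint speeds; "tau": joint torques, N m; "eef_pos": TCP position; "tcp_rot": TCP orientation; "wrist_force": force on the tool from outside, world axes, zero at the start; "torque": the same for the moment, N m; "grip_width": finger opening in m; "grasp_force": force on a finger pad.
Only numpy, scipy, OpenCV 4.12 (cv2) and the standard library are available. Lean on these libraries where they do the work, as an engineer would, in place of code of your own. Each camera call takes 0.05 s, during which the arm holds its last target. There are 200 camera calls.

### The job

Load the two loose yellow money boxes, the bottle-shaped one lying on the bench and the tankard-shaped one on the sloping stand, into the nests whose pockets match their outlines, so that each lies flat on its pocket floor with its white print panel up. Set them down gently without dropping them, and do not disturb the round box already in its nest or knock the barrels, jar, squeegee and tape about.

Things in the scene. Friction and masses are not known exactly. Their poses are not given: they have to be found in the camera images.
- bottle_box: Yellow bottle-shaped flat box, 130 x 54 x 26 mm thick, 0.12 kg, at first flat on the bench, panel up. Origin at the middle of its length and width on the underside; x from foot to white cap, z out of the white print panel. Body x -65 to 20, 54 mm wide; shoulder x 20 to 35, 40 mm wide; neck and cap x 35 to 65, 26 mm wide.
- tankard_box: Yellow tankard-shaped flat box, 26 mm thick, 0.12 kg, at first on the sloping stand, panel up, foam end down at the ledge. Origin under the middle of its body (handle not counted); x from foot to white foam band, z out of the white print panel. Body x -50 to 50, y -28 to 28; handle loop on the +y side, x -40 to 0, out to y 52; sides free for a grip at x 10 to 45.
- stand: Fixed sloping plywood stand, 150 x 130 mm, slope 130 x 130 mm. Origin at the centre of its underside; the slope falls towards its own +x (away from the robot) at 0.4 rad (23 degrees), its middle 46 mm above the bench, top edge 71 mm; a red ledge 12 mm high, square to the slope, runs along its lower edge; no side walls.
- nest_bottle: Fixed printing nest, 160 x 120 x 18 mm plate: pale frame, dark pocket floor. Origin at the centre of its underside, z up; pocket 10 mm deep, its floor 8 mm above the bench, 2.5 mm play a side. The pocket has the bottle outline, cap end towards +x, centred on the plate.
- pocket_bottle (a point): Centre of the bottle pocket on its floor: the bottle box's origin comes here, with the same x axis as nest_bottle.
- nest_tankard: Fixed printing nest, 160 x 120 x 18 mm plate: pale frame, dark pocket floor. Origin at the centre of its underside, z up; pocket 10 mm deep, its floor 8 mm above the bench, 2.5 mm play a side. The pocket has the tankard outline, foam end towards +x, handle towards +y.
- pocket_tankard (a point): Point on the floor of the tankard pocket (12 mm to -y of the plate's centre) where the tankard box's origin comes, with the same x axis as nest_tankard.
- nest_round: Fixed printing nest like the others, 160 x 120 x 18 mm, with a round pocket, already loaded.
- round_box: Bystander: round yellow box with a white and red face, 76 mm diameter, 26 mm thick, seated in nest_round. Origin at the centre of its underside.
- keg0: Bystander: loose upright yellow toy barrel, 46 mm diameter, 53 mm tall. Origin at the centre of its underside.
- keg1: Bystander: loose upright yellow toy barrel, 46 mm diameter, 53 mm tall. Origin at the centre of its underside.
- keg2: Bystander: loose upright yellow toy barrel, 46 mm diameter, 53 mm tall. Origin at the centre of its underside.
- ink_jar: Bystander: ink jar with red label, 68 mm diameter, 70 mm tall. Origin at the centre of its underside.
- squeegee: Bystander: wooden squeegee with a red blade, 220 mm long along its y, 26 mm high, lying flat. Origin under the wooden handle.
- tape: Bystander: roll of brown tape, 90 mm diameter, 24 mm high, lying flat. Origin at the centre of its underside.
There are look-alikes about, which are no part of the job. Leave any orange look-alike of the bottle_box alone.

How it is judged:
At the end, for the whole second after the job is handed in: Both boxes rest released in their own pockets, panel up: origin within 6 mm of the pocket point and under 3 mm above the floor, level within 0.06 rad, turned within 0.12 rad of the nest. Round box within 15 mm, barrels, jar, squeegee and tape within 30 mm of their starts (horizontal distance between bottle_box and pocket_bottle below 0.006 m and z of bottle_box in the frame of pocket_bottle below 0.003 m and angle between each of bottle_box, tankard_box's own z axis and vertical below 0.06 rad and angle between the x axis of bottle_box and the x axis of nest_bottle, either way round below 0.12 rad and linear speed of each of bottle_box, tankard_box below 0.02 m/s and horizontal distance between tankard_box and pocket_tankard below 0.006 m and z of tankard_box in the frame of pocket_tankard below 0.003 m and angle between the x axis of tankard_box and the x axis of nest_tankard, either way round below 0.12 rad and distance of round_box from where it was at the start of the episode below 0.015 m and distance of each of keg0, keg1, keg2, ink_jar, squeegee, tape from where it was at the start of the episode below 0.03 m); the robot touches nothing.
It fails at once if the bottle box is dropped or thrown (moving freely at over 0.7 m/s, as after a fall of 25 mm) (contact force between bottle_box and the fingers below 0.05 N and linear speed of bottle_box above 0.7 m/s).
It fails at once if the tankard box is dropped or thrown (moving freely at over 0.7 m/s, as after a fall of 25 mm) (contact force between tankard_box and the fingers below 0.05 N and linear speed of tankard_box above 0.7 m/s).
It fails at once if the round box is moved by more than 15 mm (distance of round_box from where it was at the start of the episode above 0.015 m).
It fails at once if a barrel, the jar, the squeegee or the tape is moved by more than 30 mm (distance of any of keg0, keg1, keg2, ink_jar, squeegee, tape from where it was at the start of the episode above 0.03 m).
It also fails if it takes over 51 s, if anything falls off the work surface, if the arm or the gripper's body presses on something with over 40 N, if the wrist force passes 120 N, or if a joint passes its speed limit or range.

## Working session

There is one attempt and no reset: what is moved stays moved. The work goes in short steps, Python scripts to look and compute and a tool call to move; the robot and the scene stay as the last step left them, time stands still between calls to the robot, and variables do not carry over. Pictures are saved under pics/ and viewed, at most 10 in all, crops included, and the job is handed in when it is done.

Besides the shell and the picture viewer there is one more tool, called after ">>>" by a JSON object that holds its "op" and its "data", one argument or row to a line. apply_moves: Moves the arm, as the interface text tells. Its arguments: {"type":"object","properties":{"motion":{"type":"array","items":{"type":"number"}},"force":{"type":"number"}},"required":["motion"]}

```bash
mkdir -p pics; cat > h.py <<'E'
from bench import *
import numpy as np, cv2
def save(n,f): cv2.imwrite(f'pics/{n}.png',cv2.cvtColor(f,cv2.COLOR_RGB2BGR))
def grab(name,fn=None):
    g=grab_frame(name); np.save(f'{fn or name}.npy',g,allow_pickle=True)
    if fn: save(fn,g['frame'])
    return g
def load(fn): return np.load(f'{fn}.npy',allow_pickle=True).item()
def ray(g,uv):
    uv=np.atleast_2d(np.asarray(uv,float)); K=np.array([[g['fx'],0,g['cx']],[0,g['fy'],g['cy']],[0,0,1.]])
    s=cv2.undistortPoints(uv[:,None],K,np.array([g['k1'],0,0,0,0.]))[:,0]
    # k1 given: drawn=(1+k1 r^2)*ray == opencv model
    T=np.asarray(g['world_to_cam']);R=T[:3,:3];t=T[:3,3]
    d=np.c_[s,np.ones(len(s))]@R; return -R.T@t,d
def plane(g,uv,z):
    o,d=ray(g,uv); return o+d*((z-o[2])/d[:,2])[:,None]
def proj(g,P):
    P=np.atleast_2d(np.asarray(P,float));T=np.asarray(g['world_to_cam'])
    c=P@T[:3,:3].T+T[:3,3]; s=c[:,:2]/c[:,2:];s=s*(1+g['k1']*(s**2).sum(1,keepdims=True))
    return s*[g['fx'],g['fy']]+[g['cx'],g['cy']]
def tri(g1,u1,g2,u2):
    o1,d1=ray(g1,u1);o2,d2=ray(g2,u2);out=[]
    for a,b in zip(d1,d2):
        s=np.linalg.lstsq(np.c_[a,-b],o2-o1,rcond=None)[0];p,q=o1+a*s[0],o2+b*s[1]
        out.append(np.r_[(p+q)/2,np.linalg.norm(p-q)])
    return np.array(out)
E
python3 - <<'E'
from h import *
np.set_printoptions(precision=3,suppress=True)
print(observe())
for n in ['top','scene']:
    g=grab(n,n+'0'); print(n,g['fx'],g['k1'],g['world_to_cam'])
E
```

```text
{'time_s': 0.0, 'q': array([ 1.201,  0.424,  1.631,  0.   ,  1.089, -0.019]), 'joint_vel': array([ 0.001, -0.001,  0.002,  0.001, -0.002,  0.001]), 'tau': array([ -0.   , -55.739, -28.175,   0.   ,   0.007,   0.   ]), 'eef_pos': array([0.215, 0.586, 0.199]), 'tcp_rot': array([-3.14 , -0.   ,  2.791]), 'wrist_force': array([ 0.035, -0.543,  0.859]), 'torque': array([ 0.022,  0.014, -0.015]), 'grasp_force': 0.0, 'grip_width': 0.08519720159276412}
top 416.2569211315263 -0.09977346032456975 [[-0.002 -1.     0.026 -0.075]
 [-0.998  0.001 -0.055  0.575]
 [ 0.055 -0.027 -0.998  1.477]
 [ 0.     0.     0.     1.   ]]
scene 480.0981624344475 -0.058649477507114835 [[-0.069  0.998  0.     0.092]
 [ 0.794  0.055 -0.606 -0.411]
 [-0.604 -0.041 -0.796  1.698]
 [ 0.     0.     0.     1.   ]]
```

View pics/top0.png

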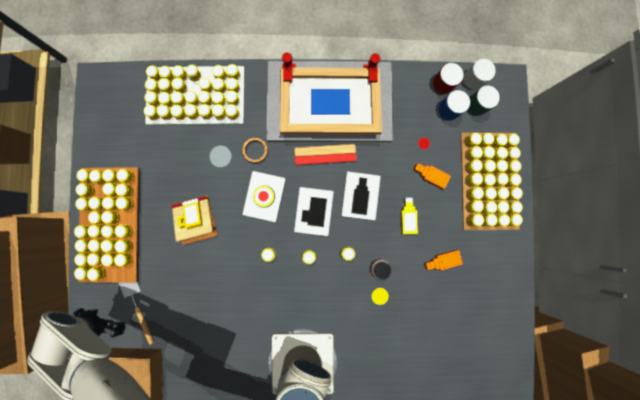

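View pics/scene0.png

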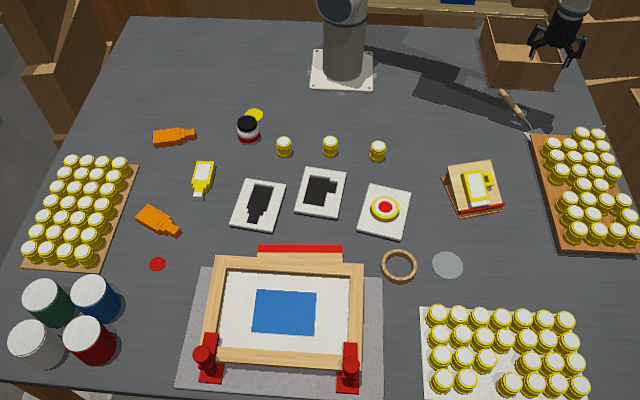

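Top view: the yellow bottle is at (410,215), cap up at (410,203). The tankard on the stand is at (191,214), the bottle nest at (361,197), the tankard nest at (314,212) and the loaded round nest at (263,197).
Scene view: the bottle is at (203,178), the tankard at (480,187).
Candidates for the bottle box: the yellow one (410,215) and orange look-alikes at (432,175) and (444,260). I choose the yellow one. The only tankard is at (191,214). Next I check a close crop and measure coarsely.

```bash
cat > m0.py <<'E'
from h import *
np.set_printoptions(precision=3,suppress=True)
T,S=load('top0'),load('scene0')
def crop(g,c,w=36): x,y=c; return cv2.resize(g['frame'][y-w:y+w,x-w:x+w],(380,290),interpolation=cv2.INTER_CUBIC)
save('crop0',np.vstack([np.hstack([crop(T,(410,205)),crop(T,(191,214))]),np.hstack([crop(S,(203,178)),crop(S,(475,187))])]))
def mask(g,kind,box):
    h=cv2.cvtColor(g['frame'],cv2.COLOR_RGB2HSV);H,s,v=cv2.split(h)
    m={'white':(s<60)&(v>180),'yellow':(H>24)&(H<34)&(s>120)&(v>90),'red':((H<6)|(H>174))&(s>140)&(v>80),'dark':(v<60)}[kind]
    x0,y0,x1,y1=box;o=np.zeros_like(m);o[y0:y1,x0:x1]=m[y0:y1,x0:x1];return o.astype('uint8')
def big(m):
    c=max(cv2.findContours(m,cv2.RETR_EXTERNAL,cv2.CHAIN_APPROX_NONE)[0],key=cv2.contourArea);M=cv2.moments(c)
    return c,np.array([M['m10'],M['m01']])/M['m00']
boxes={'bottle panel':('white',(395,210,425,245),(185,155,220,190)),
'nestB':('white',(338,165,385,225),(228,175,290,235)),'nestT':('white',(292,183,336,238),(290,163,350,222)),
'tank panel':('white',(170,200,215,240),(462,168,500,210))}
for k,(col,b1,b2) in boxes.items():
    c1,u1=big(mask(T,col,b1));c2,u2=big(mask(S,col,b2))
    print(k,u1,u2,cv2.contourArea(c1),cv2.contourArea(c2),tri(T,u1,S,u2))
    if 'nest' in k:
        r=cv2.minAreaRect(plane(T,c1[:,0],.018)[:,:2].astype('float32'));print('  top',r)
        r=cv2.minAreaRect(plane(S,c2[:,0],.018)[:,:2].astype('float32'));print('  scn',r)
E
python3 m0.py
```

```text
bottle panel [409.696 221.607] [202.299 171.563] 150.0 181.5 [[ 0.508 -0.386  0.026  0.001]]
nestB [360.747 195.477] [257.771 204.193] 1440.0 1953.5 [[ 0.603 -0.212  0.014  0.001]]
  top ((0.6034140586853027, -0.21180233359336853), (0.12238715589046478, 0.16212846338748932), 82.66986083984375)
  scn ((0.6024236679077148, -0.21021750569343567), (0.12014279514551163, 0.16023394465446472), 82.6161880493164)
nestT [313.474 211.095] [320.459 191.473] 1470.5 1841.5 [[ 0.547 -0.041  0.014  0.001]]
  top ((0.5469991564750671, -0.0414915457367897), (0.12252380698919296, 0.16239945590496063), 82.9518814086914)
  scn ((0.5462950468063354, -0.03993299603462219), (0.1195603758096695, 0.1598946452140808), 82.94253540039062)
tank panel [191.047 213.89 ] [475.976 184.885] 157.5 291.0 [[0.536 0.384 0.068 0.001]]
```

>>> {"op": "apply_moves", "data": {
  "motion": [85,1,-0.8,0.5,0,85,1,-0.8,0.5,0,85,1,-0.8,0.5,0,85,1,-0.8,0.5,0,85,1,-0.8,0.5,0,85,1,-0.8,0,0,85,1,-0.8,0,0,85,1,-0.8,0,0,85,1,-0.8,0,0,85,1,-0.8,0,0]
}}

```text
time_s: 1.1
eef_pos: [0.4153, 0.426, 0.2493]
tcp_rot: [-3.141, -0.0, 2.791]
wrist_force: [-0.6, 0.5, 0.5]
grip_width: 0.0851
grasp_force: 0.0
```

```bash
python3 - <<'E'
from h import *
np.set_printoptions(precision=3,suppress=True)
o=observe();print(o['time_s'],o['eef_pos'],o['tcp_rot'])
g=grab('wrist','w0');print(g['fx'],g['world_to_cam'])
E
```

```text
1.1 [0.415 0.426 0.249] [-3.141 -0.     2.791]
354.67798847796115 [[ 0.343  0.939 -0.    -0.542]
 [ 0.9   -0.329  0.286 -0.286]
 [ 0.269 -0.098 -0.958  0.356]
 [ 0.     0.     0.     1.   ]]
```

View pics/crop0.png

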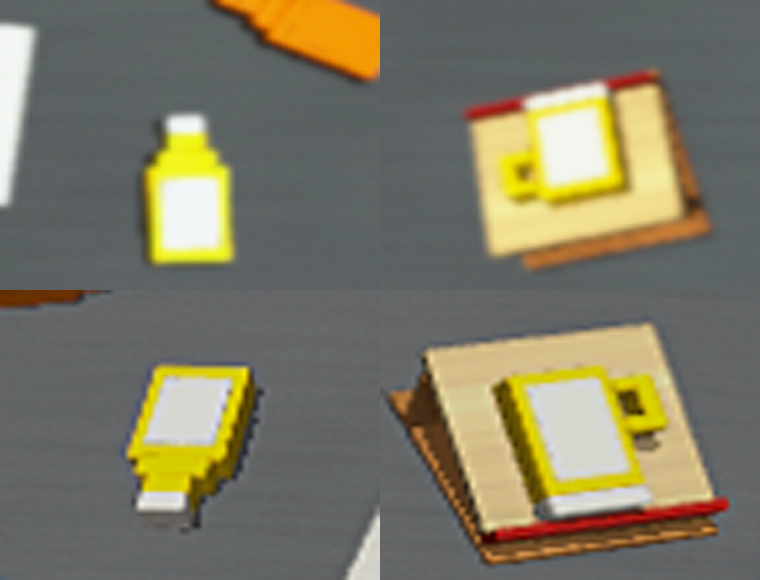

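View pics/w0.png

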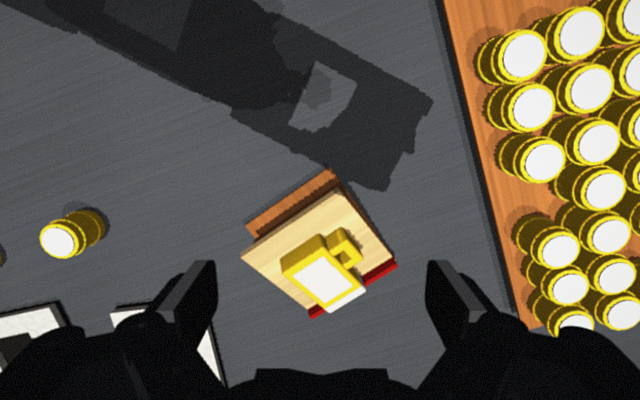

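The crops confirm the yellow bottle with its white cap, and the tankard with foam end at the red ledge and handle to +y. Wrist view: tankard near (320,278). I go above the stand with the tool aligned.

>>> {"op": "apply_moves", "data": {
  "motion": [85,0.75,-0.5,0,0.04,85,0.75,-0.5,0,0.04,85,0.75,-0.5,0,0.04,85,0.75,-0.5,0,0.04,85,0.75,-0.5,0,0.04,85,0,0,0,0,85,0,0,0,0]
}}

```text
time_s: 1.85
eef_pos: [0.4894, 0.3768, 0.2493]
tcp_rot: [-3.142, -0.001, -2.868]
wrist_force: [-0.1, -0.4, 0.1]
grip_width: 0.085
grasp_force: 0.0
```

```bash
python3 - <<'E'
from h import *
o=observe();print(o['time_s'],o['eef_pos'],o['tcp_rot'],o['joint_vel'].max())
grab('wrist','w1')
E
```

```text
1.85 [0.48941965 0.3767896  0.24929072] [-3.14156559e+00 -9.58720994e-04 -2.86755642e+00] 0.015168068868443357
```

>>> {"op": "apply_moves", "data": {
  "motion": [85,0.6,-0.8,-0.5,0,85,0.6,-0.8,-0.5,0,85,0.6,-0.8,-0.5,0,85,0,0,0,0,85,0,0,0,0]
}}

```text
time_s: 2.4
eef_pos: [0.5251, 0.3293, 0.2196]
tcp_rot: [3.141, -0.001, -2.865]
wrist_force: [-0.4, -0.0, 0.1]
grip_width: 0.0851
grasp_force: 0.0
```

```bash
python3 - <<'E'
from h import *
o=observe();print(o['time_s'],o['eef_pos'],o['tcp_rot'],o['joint_vel'].max())
grab('wrist','w2')
save('w12',np.hstack([cv2.resize(load(k)['frame'][60:340,120:520],(400,280)) for k in ('w1','w2')]))
E
```

```text
2.4 [0.52511876 0.32932722 0.21960608] [ 3.14138570e+00 -7.38878217e-04 -2.86541260e+00] 0.014553400059157662
```

View pics/w12.png

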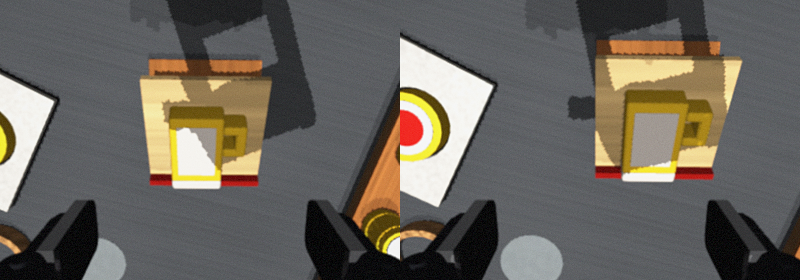

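The views show the tankard on the stand, its panel centred near full-frame (315,215) in w1 and (375,200) in w2, both partly in shadow. Handle side is to the right, which is +y. I triangulate the panel corners.

```bash
cat >> h.py <<'E'
def comp(g,seed,smax=90,k=1):
    s=cv2.cvtColor(g['frame'],cv2.COLOR_RGB2HSV)[...,1]
    m=(s<smax).astype('uint8')
    if k>1: m=cv2.morphologyEx(m,cv2.MORPH_OPEN,np.ones((k,k),'uint8'))
    n,l=cv2.connectedComponents(m,connectivity=4); return (l==l[seed[1],seed[0]]).astype('uint8')
def quad(m):
    """sub-pixel quad by fitting lines to the 4 sides; ordered TL,TR,BR,BL in the image"""
    c=max(cv2.findContours(m,cv2.RETR_EXTERNAL,cv2.CHAIN_APPROX_NONE)[0],key=cv2.contourArea)[:,0].astype(float)
    h=cv2.convexHull(c.astype('float32'));e=.02*cv2.arcLength(h,True)
    while len(q:=cv2.approxPolyDP(h,e,True))>4: e*=1.1
    q=q[:,0].astype(float);L=[]
    for i in range(4):
        a,b=q[i],q[(i+1)%4];d=(b-a)/np.linalg.norm(b-a);r=c-a;t=r@d;n=abs(r@[-d[1],d[0]])
        p=c[(n<2.5)&(t>.12*np.linalg.norm(b-a))&(t<.88*np.linalg.norm(b-a))]
        v=cv2.fitLine(p.astype('float32'),cv2.DIST_HUBER,0,.01,.01).ravel();L.append(np.r_[-v[1],v[0],v[1]*v[2]-v[0]*v[3]])
    o=[]
    for i in range(4): x=np.cross(L[i-1],L[i]);o.append(x[:2]/x[2])
    o=np.array(o);k=np.argsort(np.arctan2(*(o-o.mean(0)).T[::-1]));return o[k]
E
python3 - <<'E'
from h import *
np.set_printoptions(precision=4,suppress=True)
A,B=load('w1'),load('w2')
ma,mb=comp(A,(315,215)),comp(B,(375,200));print(ma.sum(),mb.sum())
a,b=quad(ma),quad(mb);print(a,b,sep='\n')
P=tri(A,a,B,b);print(P);P=P[:,:3]
ex=(P[2]+P[3]-P[0]-P[1])/2;ey=(P[1]+P[2]-P[0]-P[3])/2
print('len,wid',np.linalg.norm(ex),np.linalg.norm(ey),'tilt',np.arcsin(-ex[2]/np.linalg.norm(ex)),'roll',ey[2]/np.linalg.norm(ey),'yaw',np.arctan2(ex[1],ex[0]),np.arctan2(-ey[0],ey[1]),'c',P.mean(0))
# foam front-top edge & box side yaw check: bottle/nest seen from top
E
```

```text
1806 2225
[[296.3347 188.    ]
 [335.3656 188.    ]
 [333.5069 235.2381]
 [298.3299 233.4726]]
[[355.0113 173.    ]
 [398.4836 173.    ]
 [388.5123 226.3365]
 [350.4885 224.5044]]
[[0.5132 0.3565 0.0803 0.0002]
 [0.5025 0.3939 0.0811 0.0003]
 [0.5622 0.4104 0.0531 0.0005]
 [0.5699 0.3718 0.0556 0.0002]]
len,wid 0.06582966618110332 0.03909335369237641 tilt 0.41187296648305216 roll -0.022968687704016853 yaw 0.26677921358984213 0.23851898436939484 c [0.537  0.3831 0.0675]
```

The panel triangulates at (0.537,0.383,0.0675), tilt 0.41, yaw about 0.26, which fits the stand's 0.4 slope and 46+28 mm middle. I go to grip at box x≈25.

>>> {"op": "apply_moves", "data": {
  "motion": [85,0.45,0.75,-0.5,-0.005,85,0.45,0.75,-0.5,0,85,0.45,0.75,-0.5,0,85,0.42,0.75,-0.5,0,85,0,0,-1,0,85,0,0,-1,0,85,0,0,-1,0,85,0,0,-1,0,85,0,0,-1,0,85,0,0,-1,0,85,0,0,-0.6,0,85,0,0,-0.5,0,85,0,0,0,0,85,0,0,0,0]
}}

```text
time_s: 3.85
eef_pos: [0.5614, 0.3894, 0.0383]
tcp_rot: [3.141, 0.001, -2.88]
wrist_force: [-0.4, -0.1, 0.8]
grip_width: 0.0849
grasp_force: 0.0
```

>>> {"op": "apply_moves", "data": {
  "motion": [30,0,0,0,0,30,0,0,0,0,30,0,0,0,0,30,0,0,0,0],
  "force": 20
}}

```text
time_s: 4.25
eef_pos: [0.5613, 0.389, 0.0381]
tcp_rot: [3.141, 0.001, -2.88]
wrist_force: [0.2, -0.6, 0.0]
grip_width: 0.0304
grasp_force: 0.0
```

```bash
python3 - <<'E'
from h import *
a=grab('scene','s1')['frame'];b=grab('top','t1')['frame'];w=grab('wrist','w3')['frame']
save('c1',np.hstack([cv2.resize(a[110:250,400:600],(400,280),interpolation=2),cv2.resize(w,(400,280))]))
E
```

```text
(no output)
```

View pics/c1.png

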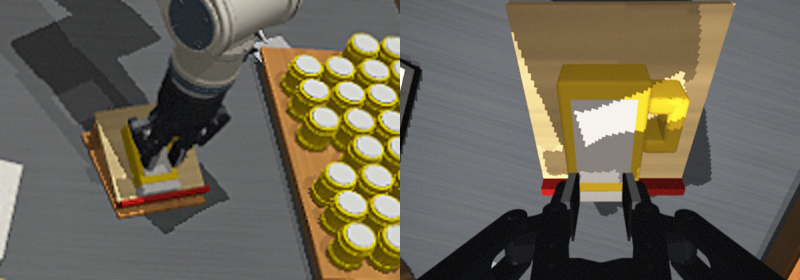

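```bash
python3 - <<'E'
from h import *
np.set_printoptions(precision=4,suppress=True)
g=load('w3');T=g['world_to_cam'];print('cam',-T[:3,:3].T@T[:3,3])
m=comp(g,(310*1,200)) if 0 else None
t=np.array([.5613,.389,.0381]);y=np.array([-np.sin(.262),np.cos(.262),0])
for dz in (0,.01,.019,.03): print(dz,proj(g,[t+y*.015+[0,0,dz],t-y*.015+[0,0,dz]]).ravel())
e=np.array([.886,.236,-.4]);n=np.array([.385,.1025,.917]);c=np.array([.537,.3831,.0675])+7*e/1000
for X in (-.05,.05):
  for Y in (-.028,.028): print(X,Y,proj(g,c+X*e+Y*y).ravel())
save('c2',g['frame'][60:400,140:500])
E
```

```text
cam [0.4915 0.369  0.2114]
0 [351.9861 237.4141 295.0318 237.4116]
0.01 [353.6581 245.193  293.6202 245.1897]
0.019 [355.3264 252.9521 292.2119 252.948 ]
0.03 [357.6143 263.5895 290.2806 263.5842]
-0.05 -0.028 [246.2442 117.8714]
-0.05 0.028 [407.0633 117.8461]
0.05 -0.028 [271.6509 289.9775]
0.05 0.028 [377.2547 289.9906]
```

View pics/c2.png

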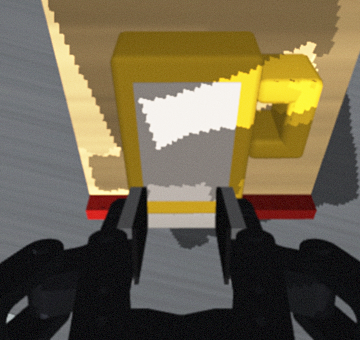

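```bash
python3 - <<'E'
from h import *
np.set_printoptions(precision=4,suppress=True)
g=load('w3')
P=np.array([[0.5132,0.3565,0.0803],[0.5025,0.3939,0.0811],[0.5622,0.4104,0.0531],[0.5699,0.3718,0.0556]])
print(proj(g,P), 'observed TL~(275,143) TR~(381,143)')
# scene check of panel with the wrist pair
S=load('scene0');T=load('top0');print(proj(S,P),proj(T,P))
# tip gap: pad edges px -> height if gap .0304
T=load('w3')['world_to_cam']
for u in ([278,247],[357,247],[278,300],[370,300]):
    print(u,[plane(g,u,z).ravel() for z in (.04,.06,.08)])
E
```

```text
[[273.1288 143.7239]
 [379.192  142.2305]
 [365.2907 261.4061]
 [284.6751 258.9236]] observed TL~(275,143) TR~(381,143)
[[465.7268 175.1109]
 [478.8795 172.6472]
 [485.1502 196.4317]
 [471.6194 197.3956]] [[197.7198 220.3333]
 [186.8602 223.4409]
 [184.825  206.4668]
 [195.5213 204.2278]]
[278, 247] [array([0.572 , 0.3671, 0.04  ]), array([0.5626, 0.3673, 0.06  ]), array([0.5532, 0.3675, 0.08  ])]
[357, 247] [array([0.5612, 0.4072, 0.04  ]), array([0.5531, 0.4027, 0.06  ]), array([0.545 , 0.3983, 0.08  ])]
[278, 300] [array([0.6028, 0.3743, 0.04  ]), array([0.5898, 0.3737, 0.06  ]), array([0.5769, 0.373 , 0.08  ])]
[370, 300] [array([0.5897, 0.4232, 0.04  ]), array([0.5783, 0.4168, 0.06  ]), array([0.5668, 0.4105, 0.08  ])]
```

```bash
python3 - <<'E'
from h import *
S,W=load('s1'),load('w3')
a=cv2.resize(S['frame'][155:215,445:515],(400,343),interpolation=cv2.INTER_CUBIC)
b=cv2.resize(W['frame'][220:320,262:378],(398,343),interpolation=cv2.INTER_CUBIC)
save('c3',np.clip(np.hstack([a,b]).astype(float)*1.8+15,0,255).astype('uint8'))
E
```

```text
(no output)
```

View pics/c3.png

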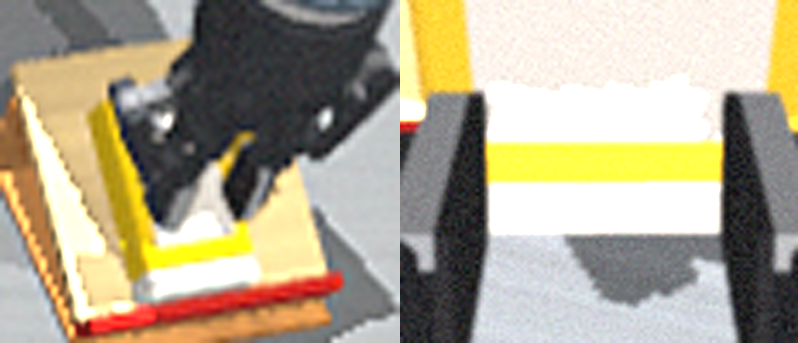

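```bash
python3 - <<'E'
from h import *
np.set_printoptions(precision=4,suppress=True)
S,W=load('s1'),load('w3')
print(tri(W,[[285,248],[357,248]],S,[[474,194.4],[486.1,193.5]]))
o=observe();print(o['time_s'],o['eef_pos'],o['grip_width'],o['grasp_force'])
E
```

```text
[[0.5629 0.374  0.0612 0.0072]
 [0.5557 0.408  0.0576 0.009 ]]
4.4 [0.5612 0.3889 0.0378] 0.029846114725706026 0.0
```

The fused tip points put the closed tips at z≈0.06, just above the box top. The reported TCP is 0.038, so the tips sit about 20 mm behind it. The box is unmoved. I open part-way and descend in small steps, watching the force.

>>> {"op": "apply_moves", "data": {
  "motion": [74,0,0,0,0,74,0,0,0,0,74,0,0,0,0,74,0,0,0,0,74,0,0,-0.3,0,74,0,0,-0.3,0,74,0,0,-0.2,0,74,0,0,0,0]
}}

```text
time_s: 5.2
eef_pos: [0.5605, 0.3885, 0.0205]
tcp_rot: [-3.141, -0.002, -2.88]
wrist_force: [0.1, 0.3, -0.5]
grip_width: 0.0745
grasp_force: 0.0
```

>>> {"op": "apply_moves", "data": {
  "motion": [40,0,0,0,0,40,0,0,0,0,40,0,0,0,0],
  "force": 20
}}

```text
time_s: 5.5
eef_pos: [0.5613, 0.389, 0.0222]
tcp_rot: [3.141, 0.0, -2.88]
wrist_force: [-0.9, -1.2, 2.3]
grip_width: 0.0532
grasp_force: 20.6
```

Contact, but at 53 mm, so the pads may be on the rounded edge. I regrip a little lower.

>>> {"op": "apply_moves", "data": {
  "motion": [74,0,0,0,0,74,0,0,0,0,74,0,0,0,0,74,0,0,-0.25,0,74,0,0,0,0]
}}

```text
time_s: 6.0
eef_pos: [0.5607, 0.3886, 0.0159]
tcp_rot: [-3.141, -0.001, -2.88]
wrist_force: [1.0, -0.2, -0.1]
grip_width: 0.0738
grasp_force: 0.0
```

>>> {"op": "apply_moves", "data": {
  "motion": [40,0,0,0,0,40,0,0,0,0,40,0,0,0,0,40,0,0,0,0],
  "force": 20
}}

```text
time_s: 6.4
eef_pos: [0.5611, 0.3889, 0.0167]
tcp_rot: [-3.142, -0.0, -2.88]
wrist_force: [-0.6, -1.3, -0.7]
grip_width: 0.0554
grasp_force: 21.4
```

Solid grip at 55.4 mm. I lift, carry it to free bench near (0.42,0.24) turning to the nest's yaw, and lower to level it there.

>>> {"op": "apply_moves", "data": {
  "motion": [40,0,0,0.3,0,40,0,0,0.7,0,40,0,0,1,0,40,0,0,1,0,40,0,0,1,0,40,-0.88,-0.93,0,-0.0154,40,-0.88,-0.93,0,-0.0154,40,-0.88,-0.93,0,-0.0154,40,-0.88,-0.93,0,-0.0154,40,-0.88,-0.93,0,-0.0154,40,-0.88,-0.93,0,-0.0154,40,-0.88,-0.93,-0.5,-0.0154,40,-0.88,-0.93,-0.5,-0.0154,40,0,0,-1,0,40,0,0,-1,0,40,0,0,-0.6,0,40,0,0,-0.4,0,40,0,0,0,0],
  "force": 25
}}

```text
time_s: 8.2
eef_pos: [0.4203, 0.2401, 0.0164]
tcp_rot: [-3.141, -0.001, 3.016]
wrist_force: [-0.1, -0.1, -1.1]
grip_width: 0.055
grasp_force: 26.8
```

>>> {"op": "apply_moves", "data": {
  "motion": [40,0,0,-0.2,0,40,0,0,-0.2,0,40,0,0,-0.1,0,40,0,0,0,0],
  "force": 20
}}

```text
time_s: 8.6
eef_pos: [0.4203, 0.2401, 0.0066]
tcp_rot: [-3.141, -0.0, 3.016]
wrist_force: [0.2, -0.1, -1.1]
grip_width: 0.0551
grasp_force: 26.8
```

>>> {"op": "apply_moves", "data": {
  "motion": [40,0,0,-0.2,0,40,0,0,-0.2,0,40,0,0,0,0],
  "force": 20
}}

```text
time_s: 8.9
eef_pos: [0.42, 0.24, -0.0018]
tcp_rot: [-3.141, -0.001, 3.016]
wrist_force: [-0.3, -0.6, -1.2]
grip_width: 0.0549
grasp_force: 26.8
```

```bash
python3 - <<'E'
from h import *
np.set_printoptions(precision=4,suppress=True)
g=grab('wrist','w4'); 
s=cv2.cvtColor(g['frame'],cv2.COLOR_RGB2HSV);m=cv2.inRange(s,(22,110,60),(36,255,255))
n,l,st,c=cv2.connectedComponentsWithStats(m);k=np.argsort(-st[1:,4])[:4]+1;print(st[k])
o=observe();print(o['eef_pos'],o['wrist_force'])
E
```

```text
[[  233    91   250   206 24410]
 [    0   182   124   137  9420]]
[ 0.4201  0.24   -0.0016] [-0.9117 -0.0323 -1.3921]
```

>>> {"op": "apply_moves", "data": {
  "motion": [40,0,0,-0.1,0,40,0,0,-0.1,0,40,0,0,0,0]
}}

```text
time_s: 9.25
eef_pos: [0.4199, 0.2403, -0.005]
tcp_rot: [-3.142, -0.001, 3.016]
wrist_force: [-3.3, 0.5, 8.2]
grip_width: 0.055
grasp_force: 27.7
```

>>> {"op": "apply_moves", "data": {
  "motion": [40,0,0,-0.1,0,40,0,0,-0.1,0,40,0,0,0,0]
}}

```text
time_s: 9.55
eef_pos: [0.4194, 0.2402, -0.0084]
tcp_rot: [-3.141, -0.001, 3.016]
wrist_force: [-6.7, -0.4, 18.2]
grip_width: 0.0549
grasp_force: 32.1
```

>>> {"op": "apply_moves", "data": {
  "motion": [40,0,0,-0.1,0,40,0,0,-0.1,0,40,0,0,0,0]
}}

```text
time_s: 9.85
eef_pos: [0.4192, 0.2401, -0.0121]
tcp_rot: [-3.141, -0.001, 3.016]
wrist_force: [-8.7, 1.0, 22.4]
grip_width: 0.0548
grasp_force: 36.8
```

>>> {"op": "apply_moves", "data": {
  "motion": [40,0,0,-0.1,0,40,0,0,0,0]
}}

```text
time_s: 10.05
eef_pos: [0.4192, 0.2402, -0.014]
tcp_rot: [-3.141, -0.001, 3.016]
wrist_force: [-9.5, 1.3, 25.2]
grip_width: 0.0549
grasp_force: 39.1
```

>>> {"op": "apply_moves", "data": {
  "motion": [62,0,0,0,0,62,0,0,0,0,74,0,0,0,0,74,0,0,0,0,74,0,0,0.5,0,74,0,0,1,0,74,-0.5,0.3,1,0,74,-0.5,0.3,1,0,74,-0.5,0.3,1,0,74,-0.5,0.3,1,0,74,-0.5,0.3,1,0,74,0,0,0,0,74,0,0,0,0]
}}

```text
time_s: 11.35
eef_pos: [0.3706, 0.2703, 0.1152]
tcp_rot: [3.141, 0.001, 3.017]
wrist_force: [-1.2, -0.6, -0.1]
grip_width: 0.0743
grasp_force: 0.0
```

```bash
python3 - <<'E'
from h import *
o=observe();print(o['time_s'],o['eef_pos'],o['tcp_rot'])
g=grab('wrist','w5')
E
```

```text
11.35 [0.3706067  0.27029943 0.11520492] [3.14068899e+00 1.19092908e-03 3.01701186e+00]
```

View pics/w5.png

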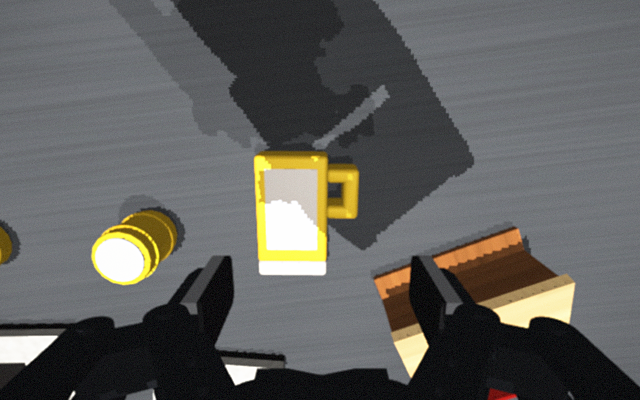

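The tankard lies flat on the bench, panel up: body columns 257–327, rows 153–274, handle right. I measure its pose from the panel, with the plane height checked by size.

```bash
cat > m1.py <<'E'
from h import *
import sys
np.set_printoptions(precision=4,suppress=True)
g=load('w5')
q=quad(comp(g,(290,215)));P=plane(g,q,.026)
ex=(P[2]+P[3]-P[0]-P[1])/2;ey=(P[1]+P[2]-P[0]-P[3])/2;c=P.mean(0)
print('panel',c,np.linalg.norm(ex),np.linalg.norm(ey),'yaw',np.arctan2(ex[1],ex[0]),np.arctan2(-ey[0],ey[1]))
# foam: white quad at far end -> far edge = box x 50
f=quad(comp(g,(292,268),60));F=plane(g,f,.026);print(f,'\n',F)
x=ex/np.linalg.norm(ex);print('foam corners in panel frame',(F-c)[:,:2]@np.c_[x[:2],[-x[1],x[0]]])
# yellow outline: near (foot) edge
h=cv2.cvtColor(g['frame'],cv2.COLOR_RGB2HSV);m=cv2.inRange(h,(20,110,40),(36,255,255))
n,l,st,_=cv2.connectedComponentsWithStats(m);l0=l[240,262];m=l==l0
rows=np.arange(225,258,4);e=np.array([[np.where(m[r,240:345])[0][[0,-1]]+240] for r in rows])[:,0]
L=plane(g,np.c_[e[:,0],rows],.026)-c;R=plane(g,np.c_[e[:,1]+1,rows],.026)-c;n=np.array([-x[1],x[0]])
print('y sides',np.median(L[:,:2]@n),np.median(R[:,:2]@n))
cols=np.arange(265,322,6);t=[np.where(m[140:180,k])[0][0]+140 for k in cols]
print('foot edge x',((plane(g,np.c_[cols,t],.026)-c)[:,:2]@x[:2]))
E
python3 m1.py
```

```text
panel [0.3829 0.244  0.026 ] 0.06594636127233935 0.03948058575587082 yaw -0.1379255176161414 -0.14360811855276936
[[  0.      -0.    ]
 [639.      -0.    ]
 [639.     387.0118]
 [ -0.     385.4119]] 
 [[ 0.2169  0.0786  0.026 ]
 [ 0.2682  0.4907  0.026 ]
 [ 0.5872  0.5305  0.026 ]
 [ 0.5136 -0.0381  0.026 ]]
foam corners in panel frame [[-0.1417 -0.1867]
 [-0.1475  0.2286]
 [ 0.163   0.3119]
 [ 0.1683 -0.2615]]
y sides -0.02685061831116077 0.028792304777418266
foot edge x [-0.0463 -0.0464 -0.0464 -0.0465 -0.0466 -0.0466 -0.0459 -0.0467 -0.0468
 -0.0469]
```

Panel size and foot edge fit a flat box at yaw −0.14, origin ≈(0.390,0.243). On the way to the bottle I photograph both nests from two places each, then the bottle.

>>> {"op": "apply_moves", "data": {
  "motion": [85,0.36,-1,0.3,0,85,0.36,-1,0.3,0,85,0.36,-1,0.3,0,85,0.36,-1,0.3,0,85,0.36,-1,0.3,0,85,0.36,-1,0.3,0,85,0.36,-1,0.3,0,85,0.36,-1,0.3,0,85,0.36,-1,0.3,0,85,0.36,-1,0.3,0,85,0.36,-1,0.3,0,85,0.36,-1,0.3,0,85,0.36,-1,0.3,0,85,0.36,-1,0.3,0,85,0,0,0,0]
}}

```text
time_s: 12.9
eef_pos: [0.4721, -0.012, 0.1983]
tcp_rot: [-3.141, 0.0, 3.014]
wrist_force: [-0.7, -0.4, -0.0]
grip_width: 0.0849
grasp_force: 0.0
```

```bash
python3 -c "
from h import *
grab('wrist','n1')"
```

>>> {"op": "apply_moves", "data": {
  "motion": [85,0,-0.9,0,0,85,0,-0.9,0,0,85,0,-0.9,0,0,85,0,0,0,0]
}}

```text
time_s: 13.35
eef_pos: [0.4704, -0.0645, 0.1977]
tcp_rot: [-3.142, -0.002, 3.015]
wrist_force: [0.5, 0.7, -0.1]
grip_width: 0.085
grasp_force: 0.0
```

```bash
python3 -c "
from h import *
grab('wrist','n2')"
```

>>> {"op": "apply_moves", "data": {
  "motion": [85,0.5,-1,0,0,85,0.5,-1,0,0,85,0.5,-1,0,0,85,0.5,-1,0,0,85,0.5,-1,0,0,85,0.5,-1,0,0,85,0,0,0,0]
}}

```text
time_s: 14.1
eef_pos: [0.5322, -0.1844, 0.1982]
tcp_rot: [-3.142, 0.0, 3.015]
wrist_force: [0.5, 0.1, 0.2]
grip_width: 0.0851
grasp_force: 0.0
```

```bash
python3 -c "
from h import *
grab('wrist','n3')"
```

>>> {"op": "apply_moves", "data": {
  "motion": [85,0,-1,0,0,85,0,-1,0,0,85,0,-1,0,0,85,0,0,0,0]
}}

```text
time_s: 14.55
eef_pos: [0.5308, -0.2439, 0.1984]
tcp_rot: [3.141, -0.001, 3.015]
wrist_force: [0.3, -0.4, -0.5]
grip_width: 0.0848
grasp_force: 0.0
```

```bash
cat > m2.py <<'E'
from h import *
np.set_printoptions(precision=4,suppress=True)
def nest(f,c):
    g=load(f);h=cv2.cvtColor(g['frame'],cv2.COLOR_RGB2HSV)
    m=((h[...,1]<60)&(h[...,2]>150)).astype('uint8');m=cv2.morphologyEx(m,cv2.MORPH_OPEN,np.ones((3,3),'uint8'))
    n,l,st,ce=cv2.connectedComponentsWithStats(m)
    u=proj(g,c)[0]; big=[i for i in range(1,n) if st[i,4]>3000]
    i=min(big,key=lambda i:np.linalg.norm(ce[i]-u));print(f,u,ce[i],st[i])
    q=quad((l==i).astype('uint8'));P=plane(g,q,.018);ex=(P[2]+P[3]-P[0]-P[1])/2;ey=(P[1]+P[2]-P[0]-P[3])/2
    print('  c',P.mean(0),'size',np.linalg.norm(ex),np.linalg.norm(ey),'yaw',np.arctan2(ex[1],ex[0]),np.arctan2(-ey[0],ey[1]))
    return g,q
def pair(a,b,c):
    A,B=nest(a,c),nest(b,c);P=tri(A[0],A[1],B[0],B[1]);print('tri',P.mean(0),P[:,2])
if __name__=='__main__':
    grab('wrist','n4');print(observe()['eef_pos'])
    pair('n1','n2',[.547,-.041,.018]);pair('n3','n4',[.603,-.211,.018])
E
python3 m2.py
```

```text
[ 0.5306 -0.2429  0.1983]
n1 [304.1476 239.0037] [303.8024 240.0714] [ 243  167  118  139 8822]
  c [ 0.549  -0.0423  0.018 ] size 0.1581408615203289 0.11989134516474338 yaw -0.12137327614312055 -0.14530085841935664
n2 [352.6616 235.3232] [353.9932 236.4127] [ 294  164  118  139 8982]
  c [ 0.5492 -0.0425  0.018 ] size 0.15774574069953107 0.11948115642418322 yaw -0.11114639880081655 -0.12415908584989295
tri [ 0.5484 -0.0422  0.017   0.0013] [0.0157 0.0083 0.0242 0.0197]
n3 [305.6532 235.268 ] [303.5553 236.8414] [ 244  163  119  140 9818]
  c [ 0.6049 -0.2125  0.018 ] size 0.15893657432559227 0.11984141997231869 yaw -0.12444680692675411 -0.13961167481384795
n4 [360.8965 230.0456] [358.9503 231.4956] [ 303  158  118  140 9812]
  c [ 0.6048 -0.2127  0.018 ] size 0.1582247890097278 0.11954182632285626 yaw -0.11787672500938738 -0.1177559534009521
tri [ 0.6047 -0.2126  0.017   0.0015] [0.0172 0.0113 0.0226 0.0168]
```

Nests: tankard plate (0.549,−0.0424), bottle plate (0.605,−0.2126), both at yaw −0.125 and triangulated height 0.017. Sizes are 158×120, so it all fits. Now the bottle.

>>> {"op": "apply_moves", "data": {
  "motion": [85,-0.65,-0.9,0,0,85,-0.65,-0.9,0,0,85,-0.65,-0.9,0,0,85,-0.65,-0.9,0,0,85,-0.65,-0.9,0,0,85,-0.65,-0.9,0,0,85,0,0,0,0]
}}

```text
time_s: 15.3
eef_pos: [0.4521, -0.3515, 0.1985]
tcp_rot: [3.141, -0.001, 3.015]
wrist_force: [0.3, 1.0, 0.5]
grip_width: 0.0849
grasp_force: 0.0
```

```bash
python3 -c "
from h import *
grab('wrist','b1')"
```

>>> {"op": "apply_moves", "data": {
  "motion": [85,0,-0.8,-0.7,0,85,0,-0.8,-0.7,0,85,0,-0.8,-0.7,0,85,0,0,0,0]
}}

```text
time_s: 15.75
eef_pos: [0.4531, -0.3987, 0.1548]
tcp_rot: [3.14, -0.002, 3.016]
wrist_force: [-0.0, -0.1, -0.3]
grip_width: 0.0848
grasp_force: 0.0
```

```bash
cat > m3.py <<'E'
from h import *
np.set_printoptions(precision=4,suppress=True)
grab('wrist','b2');print(observe()['eef_pos'],observe()['tcp_rot'][2])
Q=[]
for f in ('b1','b2'):
    g=load(f);u=proj(g,[.508,-.386,.026])[0].round().astype(int);m=comp(g,u);print(f,u,m.sum())
    q=quad(m);P=plane(g,q,.026);ex=(P[2]+P[3]-P[0]-P[1])/2;ey=(P[1]+P[2]-P[0]-P[3])/2;c=P.mean(0);Q.append((g,q))
    x=ex/np.linalg.norm(ex);x=x[:2];n=np.array([-x[1],x[0]])
    print('  panel',c,'size',np.linalg.norm(ex),np.linalg.norm(ey),'yaw',np.arctan2(ex[1],ex[0]),np.arctan2(-ey[0],ey[1]))
    h=cv2.cvtColor(g['frame'],cv2.COLOR_RGB2HSV);y=cv2.inRange(h,(20,110,40),(36,255,255))
    nn,l=cv2.connectedComponents(y);tl=q[0].astype(int);k=l[tl[1]+8,tl[0]-4];print('  label',k)
    b=np.argwhere(l==k)[:,::-1];W=(plane(g,b+.0,.026)-c)[:,:2];X,Y=W@x,W@n
    print('  yellow x',np.percentile(X,[.2,99.8]),'y',np.percentile(Y[abs(X)<.02],[.5,99.5]))
P=tri(*Q[0],*Q[1]);print('tri',P.mean(0),P[:,2])
E
python3 m3.py
```

```text
[ 0.4533 -0.3983  0.1557] 3.016557528183988
b1 [296 226] 2048
  panel [ 0.5097 -0.3876  0.026 ] size 0.05987608319556093 0.03787854682583885 yaw 0.02430536024764067 0.0151567960042699
  label 3
  yellow x [-0.0483  0.0716] y [-0.0266  0.0283]
b2 [343 236] 2596
  panel [ 0.5097 -0.3876  0.026 ] size 0.05976842630765089 0.03797892304063749 yaw 0.02232028744061811 0.010292965036822822
  label 2
  yellow x [-0.0493  0.0714] y [-0.0269  0.0271]
tri [ 0.5098 -0.3876  0.0258  0.0002] [0.0251 0.0274 0.0252 0.0257]
```

```bash
cat > m4.py <<'E'
from h import *
np.set_printoptions(precision=4,suppress=True)
def prof(f,c,yaw,lo,hi,ys):
    g=load(f);d=np.array([np.cos(yaw),np.sin(yaw),0]);n=np.array([-d[1],d[0],0]);t=np.arange(lo,hi,.001)
    V=0
    for y in ys:
        uv=proj(g,np.array(c)+t[:,None]*d+y*n).astype('float32');V=V+cv2.remap(g['frame'],uv[None,:,0],uv[None,:,1],1)[0].astype(float)
    V/=len(ys);print(f);print(' '.join(f'{int(a*1000)}:{int(v[0])},{int(v[2])}' for a,v in zip(t,V)))
ys=[-.006,-.003,0,.003,.006]
for f in('b1','b2'):
    prof(f,[.5097,-.3876,.026],.018,-.052,-.026,ys);prof(f,[.5097,-.3876,.026],.018,.066,.094,ys)
prof('w5',[.3829,.244,.026],-.14,-.050,-.028,ys);prof('w5',[.3829,.244,.026],-.14,.046,.066,ys)
E
python3 m4.py
```

```text
b1
-52:80,84 -51:81,86 -49:67,72 -48:57,47 -47:68,23 -46:83,14 -45:87,15 -44:88,12 -43:125,17 -42:198,31 -41:240,46 -40:246,61 -39:246,74 -38:246,77 -37:246,76 -36:246,76 -35:246,75 -34:245,74 -33:246,75 -32:246,71 -31:245,72 -30:244,118 -29:242,204 -28:243,247 -27:246,250 -26:246,249
b1
66:245,59 67:245,59 68:245,57 69:245,53 70:245,54 71:243,81 72:240,145 73:240,209 74:242,241 75:244,248 76:246,248 77:245,247 78:245,247 79:245,246 80:245,246 81:245,246 82:246,246 83:247,246 84:243,240 85:220,212 86:161,155 87:108,110 88:89,96 89:90,98 90:94,101 91:94,100 92:93,100 93:92,99
b2
-52:36,38 -51:34,38 -49:42,37 -48:67,27 -47:86,16 -46:89,14 -45:87,10 -44:89,14 -43:100,16 -42:128,20 -41:155,26 -40:178,33 -39:193,39 -38:199,43 -37:198,42 -36:198,42 -35:202,43 -34:206,48 -33:210,50 -32:213,51 -31:214,49 -30:212,84 -29:209,166 -28:218,216 -27:229,230 -26:235,234
b2
66:246,60 67:246,60 68:246,57 69:246,54 70:246,54 71:244,81 72:239,149 73:236,212 74:240,243 75:245,248 76:246,248 77:246,248 78:246,247 79:246,247 80:246,247 81:246,246 82:247,246 83:247,246 84:244,241 85:215,206 86:145,142 87:99,105 88:92,99 89:94,100 90:95,101 91:95,101 92:95,100 93:92,99
w5
-50:43,46 -49:44,46 -48:45,48 -47:71,37 -46:104,21 -45:110,17 -44:118,20 -43:150,23 -41:184,32 -40:209,41 -39:225,50 -38:225,50 -37:226,51 -36:225,49 -35:227,52 -34:225,44 -33:219,71 -32:210,159 -31:209,195 -30:210,195 -29:209,195 -28:209,193
w5
46:254,255 47:254,254 48:254,254 49:254,254 50:254,254 51:254,254 52:254,254 53:255,254 54:255,255 55:246,239 56:164,160 57:112,121 58:115,121 59:115,122 60:118,125 61:118,125 62:114,121 63:113,119 64:114,121 65:114,121 66:115,122
```

Profiles give the bottle's foot edge at −42.6 and cap end at +85.9 mm from the panel centre. That is 128.5 mm (130 given), origin ≈(0.5316,−0.3872), yaw 0.018. The tankard spans −42.3 to +56 (98 of 100), so its origin is the panel centre +7 mm. Now I grip the bottle.

>>> {"op": "apply_moves", "data": {
  "motion": [76,0.9,0.14,-0.5,0.0115,76,0.9,0.14,-0.5,0.0115,76,0.9,0.14,-0.5,0.0115,76,0.9,0.14,-0.5,0.0115,76,0,0,-1,0,76,0,0,-1,0,76,0,0,-1,0,76,0,0,-1,0,76,0,0,-1,0,76,0,0,-0.7,0,76,0,0,-0.5,0,76,0,0,0,0,76,0,0,0,0]
}}

```text
time_s: 17.1
eef_pos: [0.5256, -0.3888, -0.0071]
tcp_rot: [-3.141, 0.0, -3.122]
wrist_force: [0.0, 0.4, -0.6]
grip_width: 0.076
grasp_force: 0.0
```

>>> {"op": "apply_moves", "data": {
  "motion": [40,0,0,0,0,40,0,0,0,0,40,0,0,0,0,40,0,0,0,0],
  "force": 25
}}

```text
time_s: 17.5
eef_pos: [0.5253, -0.3889, -0.0068]
tcp_rot: [-3.141, 0.001, -3.122]
wrist_force: [-0.1, -0.1, -0.8]
grip_width: 0.0398
grasp_force: 0.0
```

Closed above the top. The tips sit about 33 mm behind the reported TCP, which also fits the tankard grip. I open, go 12 mm lower with the force watched, and regrip.

>>> {"op": "apply_moves", "data": {
  "motion": [76,0,0,0,0,76,0,0,0,0,76,0,0,0,0,76,0,0,0,0,76,0,0,-0.3,0,76,0,0,-0.3,0,76,0,0,0,0]
}}

```text
time_s: 18.2
eef_pos: [0.5244, -0.388, -0.0206]
tcp_rot: [3.14, -0.002, -3.122]
wrist_force: [-0.2, 0.7, -0.2]
grip_width: 0.0762
grasp_force: 0.0
```

>>> {"op": "apply_moves", "data": {
  "motion": [45,0,0,0,0,45,0,0,0,0,45,0,0,0,0],
  "force": 25
}}

```text
time_s: 18.5
eef_pos: [0.5252, -0.3887, -0.0192]
tcp_rot: [-3.141, 0.0, -3.122]
wrist_force: [0.2, -0.5, -1.3]
grip_width: 0.0531
grasp_force: 27.0
```

>>> {"op": "apply_moves", "data": {
  "motion": [45,0,0,0.4,0,45,0,0,0.8,0,45,0,0,0.9,0,45,0,0,0.9,0,45,0.404,0.983,0,-0.0051,45,0.404,0.983,0,-0.0051,45,0.404,0.983,0,-0.0051,45,0.404,0.983,0,-0.0051,45,0.404,0.983,0,-0.0051,45,0.404,0.983,0,-0.0051,45,0.404,0.983,0,-0.0051,45,0.404,0.983,0,-0.0051,45,0.404,0.983,0,-0.0051,45,0,0,0,0,45,0,0,0,0],
  "force": 30
}}

```text
time_s: 20.0
eef_pos: [0.5985, -0.2118, 0.0421]
tcp_rot: [-3.141, 0.002, 3.018]
wrist_force: [0.2, -0.3, -1.7]
grip_width: 0.0533
grasp_force: 33.6
```

```bash
cat > m5.py <<'E'
from h import *
import sys
np.set_printoptions(precision=4,suppress=True)
# held: file, length along x of panel->origin, nest pocket xy, yaw
f,off,ztop=sys.argv[1],float(sys.argv[2]),float(sys.argv[3])
px=np.array([float(sys.argv[4]),float(sys.argv[5])]);yn=-.125
g=grab('wrist',f);o=observe();t=o['eef_pos'];print(o['time_s'],t,o['tcp_rot'],o['grip_width'],o['grasp_force'])
zt=t[2]+ztop;u=proj(g,[t[0]-.028+(.0 if off>.01 else -.003),t[1]+.003,zt])[0].round().astype(int)
m=comp(g,u);print(u,m.sum());q=quad(m);P=plane(g,q,zt);print(q)
ex=(P[2]+P[3]-P[0]-P[1])/2;ey=(P[1]+P[2]-P[0]-P[3])/2;x=ex/np.linalg.norm(ex)
c=P.mean(0);print('panel',c,'size',np.linalg.norm(ex),np.linalg.norm(ey),'yaw',np.arctan2(ex[1],ex[0]),np.arctan2(-ey[0],ey[1]))
org=c+off*x;print('origin',org,'to go',px-org[:2])
E
python3 m5.py h1 .0219 .045 .6043 -.2126
```

```text
20.05 [ 0.5982 -0.2123  0.0418] [-3.1411  0.0012  3.0172] 0.05290950361191431 33.593798875808716
[321 213] 13778
[[270.369  169.    ]
 [372.1045 169.    ]
 [366.2104 310.    ]
 [275.9651 310.    ]]
panel [ 0.583  -0.2108  0.0868] size 0.05987769471467012 0.037600275476654274 yaw -0.12409878859809767 -0.12307784422766917
origin [ 0.6047 -0.2135  0.0868] to go [-0.0004  0.0009]
```

Held bottle: panel size 60×37.6 confirms the height. The origin is within 1 mm of the pocket and yaw −0.124. I lower it slowly.

>>> {"op": "apply_moves", "data": {
  "motion": [45,0,0.045,-0.8,0,45,0,0,-0.8,0,45,0,0,-0.3,0,45,0,0,-0.15,0,45,0,0,-0.15,0,45,0,0,-0.15,0,45,0,0,0,0]
}}

```text
time_s: 20.75
eef_pos: [0.5978, -0.2108, -0.0065]
tcp_rot: [3.142, -0.0, 3.017]
wrist_force: [0.8, 0.4, -1.3]
grip_width: 0.053
grasp_force: 33.6
```

>>> {"op": "apply_moves", "data": {
  "motion": [45,0,0,-0.1,0,45,0,0,-0.1,0,45,0,0,0,0]
}}

```text
time_s: 21.05
eef_pos: [0.5978, -0.2108, -0.0104]
tcp_rot: [3.142, -0.0, 3.017]
wrist_force: [-0.3, 0.1, -1.5]
grip_width: 0.0528
grasp_force: 33.6
```

>>> {"op": "apply_moves", "data": {
  "motion": [45,0,0,-0.06,0,45,0,0,0,0]
}}

```text
time_s: 21.25
eef_pos: [0.598, -0.2109, -0.0112]
tcp_rot: [-3.142, 0.0, 3.017]
wrist_force: [0.2, 0.3, 0.9]
grip_width: 0.0531
grasp_force: 33.8
```

>>> {"op": "apply_moves", "data": {
  "motion": [57,0,0,0,0,60,0,0,0,0,76,0,0,0,0,76,0,0,0,0,76,0,0,0,0,76,0,0,0.5,0,76,0,0,1,0,76,0,0,1,0,76,-0.5,0,1,0,76,-0.5,0,1,0,76,-1,0,1,0,76,-1,0,0.5,0,76,0,0,0,0]
}}

```text
time_s: 22.55
eef_pos: [0.5367, -0.211, 0.1106]
tcp_rot: [-3.141, 0.001, 3.016]
wrist_force: [0.7, -0.8, -0.2]
grip_width: 0.0762
grasp_force: 0.0
```

```bash
cat > m6.py <<'E'
from h import *
import sys
np.set_printoptions(precision=4,suppress=True)
f,off,x0,y0=sys.argv[1],*map(float,sys.argv[2:5])
g=grab('wrist',f);print(observe()['eef_pos'])
for zt in (.034,.044):
    u=proj(g,[x0-off,y0+off*.125,zt])[0].round().astype(int);m=comp(g,u);q=quad(m);P=plane(g,q,zt)
    ex=(P[2]+P[3]-P[0]-P[1])/2;ey=(P[1]+P[2]-P[0]-P[3])/2;x=ex/np.linalg.norm(ex);c=P.mean(0)+off*x
    print(zt,m.sum(),'size',np.linalg.norm(ex),np.linalg.norm(ey),'yaw',np.arctan2(ex[1],ex[0]),np.arctan2(-ey[0],ey[1]),'origin',c,'err',c[:2]-[x0,y0])
E
python3 m6.py p1 .0219 .6045 -.2126
```

```text
[ 0.5378 -0.2111  0.1099]
0.034 3594 size 0.059669898881945266 0.03772385967908653 yaw -0.11740693354839274 -0.1250968128345509 origin [ 0.6043 -0.2125  0.034 ] err [-0.0002  0.0001]
0.044 3594 size 0.05728379405777433 0.03621534223137473 yaw -0.11740693354839249 -0.12509681283454713 origin [ 0.5996 -0.2122  0.044 ] err [-0.0049  0.0004]
```

Bottle seated: size matches at z=0.034, error under 1 mm. Back to the tankard, gripping at box x≈27.

>>> {"op": "apply_moves", "data": {
  "motion": [76,-0.264,0.98,0,0,76,-0.264,0.98,0,0,76,-0.264,0.98,0,0,76,-0.264,0.98,0,0,76,-0.264,0.98,0,0,76,-0.264,0.98,0,0,76,-0.264,0.98,0,0,76,-0.264,0.98,0,0,76,-0.264,0.98,0,0,76,-0.264,0.98,0,0,76,-0.264,0.98,0,0,76,-0.264,0.98,0,0,76,-0.264,0.98,0,0,76,-0.264,0.98,0,0,76,-0.264,0.98,0,0,76,-0.264,0.98,0,0,76,-0.264,0.98,0,0,76,-0.264,0.98,0,0,76,-0.264,0.98,0,-0.0023,76,-0.264,0.98,0,-0.0023]
}}

```text
time_s: 24.6
eef_pos: [0.4306, 0.183, 0.108]
tcp_rot: [-3.141, -0.001, 3.003]
wrist_force: [0.9, 0.2, -0.1]
grip_width: 0.0759
grasp_force: 0.0
```

>>> {"op": "apply_moves", "data": {
  "motion": [76,-0.264,0.98,0,0,76,-0.264,0.98,0,0,76,-0.264,0.98,0,0,76,0,0,0,0,76,0,0,0,0]
}}

```text
time_s: 25.1
eef_pos: [0.4153, 0.2405, 0.108]
tcp_rot: [-3.141, -0.001, 3.005]
wrist_force: [0.5, -0.3, -0.8]
grip_width: 0.076
grasp_force: 0.0
```

```bash
python3 - <<'E'
from h import *
np.set_printoptions(precision=4,suppress=True)
g=grab('wrist','w6');print(observe()['time_s'],observe()['eef_pos'],observe()['tcp_rot'])
zt=.026;u=proj(g,[.3829,.244,zt])[0].round().astype(int);m=comp(g,u);q=quad(m);P=plane(g,q,zt);c=P.mean(0)
ex=(P[2]+P[3]-P[0]-P[1])/2;ey=(P[1]+P[2]-P[0]-P[3])/2;print(u,m.sum(),c,np.linalg.norm(ex),np.linalg.norm(ey),np.arctan2(ex[1],ex[0]),np.arctan2(-ey[0],ey[1]))
E
```

```text
25.15 [0.4156 0.24   0.1081] [-3.1408 -0.0009  3.0036]
[321 151] 5039 [0.3828 0.2442 0.026 ] 0.06496352756138708 0.039128307836335356 -0.1350824587204532 -0.13662611847066597
```

>>> {"op": "apply_moves", "data": {
  "motion": [76,0.05,-0.03,-1,0,76,0,0,-1,0,76,0,0,-1,0,76,0,0,-1,0,76,0,0,-1,0,76,0,0,-0.7,0,76,0,0,-0.4,0,76,0,0,-0.3,0,76,0,0,0,0]
}}

```text
time_s: 26.05
eef_pos: [0.4173, 0.2392, -0.0198]
tcp_rot: [-3.141, -0.0, 3.002]
wrist_force: [0.1, -0.7, 0.8]
grip_width: 0.0762
grasp_force: 0.0
```

>>> {"op": "apply_moves", "data": {
  "motion": [45,0,0,0,0,45,0,0,0,0,45,0,0,0,0],
  "force": 30
}}

```text
time_s: 26.35
eef_pos: [0.4179, 0.2397, -0.0187]
tcp_rot: [3.141, 0.001, 3.002]
wrist_force: [-0.2, -0.4, 5.7]
grip_width: 0.0554
grasp_force: 32.3
```

>>> {"op": "apply_moves", "data": {
  "motion": [45,0,0,0.4,0,45,0,0,0.8,0,45,0,0,1,0,45,0,0,1,0,45,0,0,1,0,45,0.701,-0.992,0,0.0045,45,0.701,-0.992,0,0,45,0.701,-0.992,0,0,45,0.701,-0.992,0,0,45,0.701,-0.992,0,0,45,0.701,-0.992,0,0,45,0.701,-0.992,0,0,45,0.701,-0.992,0,0,45,0.701,-0.992,0,0,45,0.701,-0.992,0,0,45,0.701,-0.992,0,0,45,0.701,-0.992,0,0,45,0.701,-0.992,0,0,45,0.701,-0.992,0,0],
  "force": 45
}}

```text
time_s: 28.25
eef_pos: [0.614, -0.0392, 0.0651]
tcp_rot: [3.142, 0.0, 3.016]
wrist_force: [0.8, 0.7, -0.2]
grip_width: 0.0548
grasp_force: 49.4
```

>>> {"op": "apply_moves", "data": {
  "motion": [45,0.701,-0.992,-0.5,0,45,0,0,-0.5,0,45,0,0,0,0,45,0,0,0,0]
}}

```text
time_s: 28.65
eef_pos: [0.6267, -0.0576, 0.0443]
tcp_rot: [3.141, -0.002, 3.017]
wrist_force: [0.2, -0.0, -1.1]
grip_width: 0.0546
grasp_force: 49.4
```

```bash
sed -i 's/-.003),t\[1\]+.003/-.003),t[1]+.004/' m5.py; python3 m5.py h2 .0069 .045 .5473 -.0543
```

```text
28.7 [ 0.6271 -0.0575  0.0447] [ 3.1415 -0.0008  3.0171] 0.05412153952777445 49.351781755685806
[324 207] 17924
[[266.0549 104.    ]
 [378.8441 104.    ]
 [369.7206 272.    ]
 [272.3388 272.    ]]
panel [ 0.5909 -0.0539  0.0897] size 0.0650919681305722 0.039210346368134065 yaw -0.13229970360867951 -0.12481012768664164
origin [ 0.5978 -0.0548  0.0897] to go [-0.0505  0.0005]
```

My x fraction overshot by 50 mm. I correct and recheck.

>>> {"op": "apply_moves", "data": {
  "motion": [45,-0.84,0.01,0,0,45,-0.84,0.01,0,0,45,-0.84,0,0,0,45,0,0,0,0,45,0,0,0,0]
}}

```text
time_s: 29.2
eef_pos: [0.578, -0.0574, 0.0453]
tcp_rot: [3.142, 0.001, 3.017]
wrist_force: [-0.7, 0.9, -0.5]
grip_width: 0.0549
grasp_force: 49.4
```

```bash
python3 m5.py h3 .0069 .045 .5473 -.0543
```

```text
29.25 [ 0.5786 -0.0575  0.0452] [3.1416 0.0019 3.017 ] 0.054926179742350305 49.35209468007088
[324 207] 17929
[[265.8802 104.    ]
 [378.7098 104.    ]
 [369.782  272.    ]
 [272.5085 272.    ]]
panel [ 0.5423 -0.0537  0.0902] size 0.06530113831614347 0.03928760403458265 yaw -0.13043366002898876 -0.12447628010281356
origin [ 0.5491 -0.0546  0.0902] to go [-0.0018  0.0003]
```

>>> {"op": "apply_moves", "data": {
  "motion": [45,-0.09,0.01,-0.8,0,45,0,0,-0.8,0,45,0,0,-0.3,0,45,0,0,-0.15,0,45,0,0,-0.15,0,45,0,0,-0.15,0,45,0,0,0,0]
}}

```text
time_s: 29.95
eef_pos: [0.5756, -0.0576, -0.0026]
tcp_rot: [3.142, -0.0, 3.016]
wrist_force: [0.1, 0.0, -0.4]
grip_width: 0.0545
grasp_force: 49.3
```

>>> {"op": "apply_moves", "data": {
  "motion": [45,0,0,-0.1,0,45,0,0,-0.1,0,45,0,0,-0.05,0,45,0,0,0,0]
}}

```text
time_s: 30.35
eef_pos: [0.5754, -0.0576, -0.0076]
tcp_rot: [-3.142, -0.0, 3.016]
wrist_force: [-0.6, -0.1, -1.3]
grip_width: 0.0547
grasp_force: 49.3
```

>>> {"op": "apply_moves", "data": {
  "motion": [45,0,0,-0.1,0,45,0,0,-0.06,0,45,0,0,0,0]
}}

```text
time_s: 30.65
eef_pos: [0.5756, -0.0576, -0.0106]
tcp_rot: [3.142, -0.0, 3.016]
wrist_force: [-0.6, -0.6, 1.1]
grip_width: 0.055
grasp_force: 49.7
```

Contact with the floor. I release and check.

>>> {"op": "apply_moves", "data": {
  "motion": [58,0,0,0,0,61,0,0,0,0,74,0,0,0,0,74,0,0,0,0,74,0,0,0,0,74,0,0,0.5,0,74,0,0,1,0,74,0,0,1,0,74,-0.6,0,1,0,74,-1,0,1,0,74,-1,0,1,0,74,-1,0,0.5,0,74,0,0,0,0,74,0,0,0,0]
}}

```text
time_s: 32.05
eef_pos: [0.5042, -0.0577, 0.1101]
tcp_rot: [-3.142, 0.002, 3.016]
wrist_force: [0.3, 0.1, -0.6]
grip_width: 0.0739
grasp_force: 0.0
```

```bash
python3 m6.py p2 .0069 .5473 -.0543; python3 - <<'E'
from h import *
t=grab('top','t9')['frame'];w=load('p2')['frame'];a=load('top0')['frame']
save('fin',np.vstack([cv2.resize(w[60:340,120:520],(400,280)),cv2.resize(t[130:310,200:460],(400,280),interpolation=2)]))
d=cv2.absdiff(t,a).max(2)>60;n,l,st,c=cv2.connectedComponentsWithStats(d.astype('uint8'));print([(s[4],k.round()) for s,k in zip(st,c) if 25<s[4]<3000])
E
```

```text
[ 0.5045 -0.0577  0.1097]
0.034 4303 size 0.06570768453401586 0.039733293118119406 yaw -0.12939730494313031 -0.12512635598595395 origin [ 0.5469 -0.0548  0.034 ] err [-0.0004 -0.0005]
0.044 4303 size 0.06307439261074534 0.03814094725180424 yaw -0.12939730494313048 -0.1251263559859561 origin [ 0.5426 -0.0547  0.044 ] err [-0.0047 -0.0004]
[(np.int32(479), array([361., 197.])), (np.int32(647), array([313., 212.])), (np.int32(511), array([409., 218.])), (np.int32(489), array([190., 215.])), (np.int32(52), array([296., 220.])), (np.int32(32), array([303., 228.])), (np.int32(165), array([129., 296.])), (np.int32(552), array([ 99., 322.])), (np.int32(93), array([144., 327.])), (np.int32(207), array([275., 346.])), (np.int32(515), array([319., 345.])), (np.int32(864), array([306., 361.])), (np.int32(35), array([ 66., 359.])), (np.int32(209), array([ 54., 374.])), (np.int32(36), array([330., 370.])), (np.int32(398), array([338., 391.])), (np.int32(337), array([299., 395.]))]
```

View pics/fin.png

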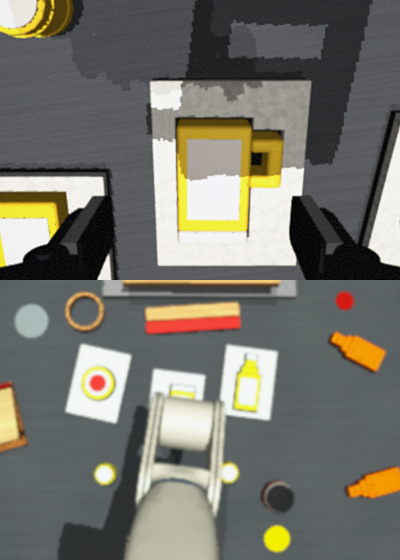

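Both boxes are seated panel up: tankard in its pocket at (215,180), bottle in its nest at (248,382). The bystanders have not moved. I hand it in.

```bash
python3 -c "
from bench import *
print(sign_off())"
```

```text
the job is handed in; nothing more can be done
None
```

Job handed in at about 32 s: both boxes sit released and panel up in their matching pockets, each within about 1 mm by the wrist camera, with no bystander movement seen; the hand-in call returned no verdict.

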